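Lock a stack of sample storage boxes for the freezer

TASK

Make one locked stack of the three sample storage boxes for the freezer. The yellow box was put on the teal one crooked and rides on its lid lugs with its own lid up: get it square so that it drops fully home over the lugs, shut its lid, and set the coral box on top so that it too sits fully home over the yellow lid's lugs. Do not drop the boxes or shove the teal one across the bench, and leave the other things on the bench alone.

Things in the scene. Friction and masses are not known exactly. Their poses are not given: they have to be found in the camera images.
- low_box: Teal storage box, lid shut, loose on the bench, 0.5 kg. All three storage boxes share one shape: 62 mm wide along own x, 120 mm long along y, base 38 mm high plus lid 12 mm; upright flat sides; hinge on the +x long side, thumb tab (22 mm wide, sticks out 3 mm) on the -x side, which faces the robot within 40 degrees. Origin: centre of the underside, z up
- low_lid_top (a point): Centre of the teal lid's flat top, 50 mm above the underside. On each of the three lids stand four round lugs at x = +-18, y = +-46 mm from this centre, 12 mm across, tapering to 8 at the top, 6 high. Each underside has square recesses at the same places, 16 mm wide, 7 mm deep (2 mm play when home), either way round. A locked box lies 50 mm above the one below; one riding on the lugs 56 mm
- mid_box: Yellow storage box, same shape, 0.3 kg with lid, full of micro tubes fixed in it (caps reach 5 mm above the base's rim). It starts riding on the teal lugs, shifted 8 to 11 mm along teal's -x (towards the robot), up to 12 mm either way along y, turned up to 4 degrees; slides there with a 1 to 3 N push. Hinge line along y at x = +31, z = 38 mm. Origin: centre of its underside, same axes
- mid_lid (a joint): Opening angle of the yellow lid, rad: 0 shut, 1.57 upright, 2.05 its stop; starts at 1.7 to 2.0, leaning back away from the robot. Stiff hinge: stays where it is left (a jolt may let it sag back to the stop), moves with under 1 N at its free edge, must be pushed all the way down; no latch. The lid is a shell 62 x 120 x 12 mm with the four lugs outside
- mid_lid_edge (a point): Middle of the lower free edge of the yellow lid, on the thumb-tab side, 62 mm from the hinge line (when shut: x = -31 mm, z = 38 mm in the yellow box's frame)
- top_box: Coral-red storage box, same shape, lid shut, 0.3 kg, standing alone on the bench to the left or right of the stack. It can be gripped from above across its 62 mm width. Origin: centre of the underside, same axes; its tab side faces the robot within 40 degrees
- tube_rack: White tube rack with purple-capped blood tubes, 62 by 150 by 90 mm, beyond the boxes; leave alone. Origin: centre of the underside
- timer: Black bench timer, 50 by 68 by 18 mm, between the boxes and the robot; leave alone. Origin: centre of the underside
- marker: White and blue marker pen lying on the bench at the right, 135 mm long along x, 14 mm thick; leave alone. Origin: middle of the underside
- tip_rack: Dark grey pipette tip rack with cream tips, no lid, 82 by 120 by 59 mm, at the left; leave alone. Origin: centre of the underside

How it is judged (in metres and radians):
At the end, for the whole second after the job is handed in: Teal box upright on the bench, yellow locked on teal, coral locked on yellow: each 47 to 52 mm above the one below, within 6 mm sideways and 0.07 rad in yaw (either way round), tilted under 0.03 rad; yellow lid under 0.06 rad open; boxes at rest (angle between low_box's own z axis and vertical below 0.04 rad and height (world z) of low_box below 0.005 m and z of mid_box in the frame of low_box between 0.047 and 0.052 m and horizontal distance between mid_box and low_box below 0.006 m and angle between the y axis of mid_box and the y axis of low_box, either way round below 0.07 rad and angle between each of mid_box, top_box's own z axis and vertical below 0.03 rad and value of joint mid_lid below 0.06 rad and z of top_box in the frame of mid_box between 0.047 and 0.052 m and horizontal distance between top_box and mid_box below 0.006 m and angle between the y axis of top_box and the y axis of mid_box, either way round below 0.07 rad and linear speed of each of mid_box, top_box below 0.02 m/s); the robot touches nothing.
It fails at once if a storage box is dropped or flung: it moves faster than 0.6 m/s while the fingers do not touch it ((linear speed of low_box above 0.6 m/s and contact force between the fingers and low_box below 0.1 N) or (linear speed of mid_box above 0.6 m/s and contact force between the fingers and mid_box below 0.1 N) or (linear speed of top_box above 0.6 m/s and contact force between the fingers and top_box below 0.1 N)).
It fails at once if the teal box is shoved more than 50 mm from its place (distance of low_box from where it was at the start of the episode above 0.05 m).
It fails at once if the tube rack, timer, marker or tip rack is moved more than 20 mm (distance of any of tube_rack, timer, marker, tip_rack from where it was at the start of the episode above 0.02 m).
It also fails if it takes over 72 s, if anything falls off the work surface, if the arm or the gripper's body presses on something with over 40 N, if the wrist force passes 120 N, or if a joint passes its speed limit or range.

ROBOT

A 6-joint arm with a two-finger parallel gripper is mounted at the origin on the work surface. World frame = base frame: x ahead of the robot, y to its left, z up, the work surface at z = 0. Lengths are in mm, angles in rad, forces in N, time in s.
With the tool pointing down it reaches from about 275 to 750 mm from the base axis. Payload 10.2 kg.
Tool frame: the origin (TCP) lies at the very end of the fingers, on their centre line; the grasp point (between the pads) lies ctrl.grip_depth behind it (ctrl.grip_depth is the distance from the TCP to the grasp point, in mm); z points along the fingers, y is the direction in which the jaws open and shut (so a half turn about z gives the same grasp; the last joint's range is limited). The gripper opens to 85 mm and grips with 20 to 120 N. Pads are 22 mm wide; open, the fingers measure 114 mm over their backs; the gripper's body (76 mm by 85 mm) begins 54 mm behind the grasp point. The pads swing forward as they close: fully open they stand 13 mm farther back than shut.
Start: joints at [-1.328, 0.313, 1.498, -0, 1.331, -0.223], TCP at [235.786, -469.08, 231.294] pointing down, gripper open.
Joint ranges: [-2.94, 2.94], [-0.97, 2.17], [0.19, 2.56], [-1.23, 4.37], [0.02, 3.11], [-2.88, 2.88]. Speed limits (rad/s): [2.39, 2.39, 3.01, 3.14, 3.14, 3.14].

INTERFACE

Orientations are given as a unit quaternion [w, x, y, z].
In Python, from rig import telemetry, eyes, ctrl, nets gives the robot as it stands. The module is installed in compiled form; this text tells all that it offers.
- The arm moves only by the tool drive_tool, never from a script. Its argument "series" is text: rows parted by semicolons, each of 7 numbers parted by spaces: the shift along the tool's x, y, z normalised to -1 to 1, where 1 is 0.12 m, then the turn, a rotation vector about the tool's x, y, z normalised to -1 to 1, where 1 is 0.5 rad, then the opening, from 0 (shut) to 1 (fully open). In form: tx ty tz wx wy wz hand; .... A call has 1 to 20 rows; each row is the pose to reach, as a shift and turn from the pose measured when the call began, along the tool's axes at that moment; what a row does not reach only later rows make up. A row lasts 1/10 s, in which the tool goes at most 50 mm and 8.59 degrees, less where a joint would pass 70% of its speed; a pose out of reach is approached as far as the arm can. A call with a number of a shift or a turn outside -1 to 1 is refused whole. A call with a gripper value outside its range is refused whole. The fingers move at their own pace and stop on an object; "newtons" is the grip in N (left out, the last holds). Time passes only in rows, so rows that repeat a pose let the fingers close. It gives the time, the measured TCP pose, the force and the opening at its end, in the units of the state.
- telemetry.sense(): the state, without advancing time (a new reading comes with each control period).
- eyes.capture(name): name is "side" or "top"; returns a dict with "frame" (420x560x3 uint8, red, green, blue), "fx", "fy", "cx", "cy" (pixels), "D" ([k1, k2, p1, p2, k3] as OpenCV has them; the pictures are not rectified), "view" (4x4, takes a point from world to camera coordinates). Camera axes: x right, y up, looking along -z (the intrinsics and any distortion apply to the point x, -y, -z); pixel columns grow to the right and rows downward; lengths in mm; the calibration is good to about 2 mm. A picture is of the moment at which its call begins. There is no depth.
- ctrl.finish_job(): hands the job in, once; it reports no verdict.
Trained networks look in a picture, given as the dict that the camera call returned (one of the last four; its "shot" number tells which), for a name from the list of things; names that differ only in an ending like _2 or _b are one class to them, and where a whole thing is asked for, a point or a joint stands for the part that bears it (a point fixed in the world has none). Each returns a list of dicts, best first, with "confidence" (0 to 1); they miss things now and then, are a little off and sometimes report something else, mostly with a low value. They report only what shows in the picture. A call takes as long as a camera call.
- nets.spot_in(name, picture): "rect" ([left, top, right, bottom] in pixels, round what is visible of it).
The state is a dict: "time_s": time; "joints": joint angles; "dq": joint speeds; "tau": joint torques, N m; "eef_pos": TCP position; "ee_rot": TCP orientation; "force": force on the tool from outside, world axes, zero at the start; "wrist_torque": the same for the moment, N m; "grip_width": opening from 0.0 (shut) to 1.0 (fully open).
Only numpy, scipy, OpenCV 4.12 (cv2) and the standard library are available. Lean on these libraries where they do the work, as an engineer would, in place of code of your own. Each camera call takes 0.05 s, during which the arm holds its last target. There are 200 camera calls.

## Working session

There is one attempt and no reset: what is moved stays moved. The work goes in short steps, Python scripts to look and compute and a tool call to move; the robot and the scene stay as the last step left them, time stands still between calls to the robot, and variables do not carry over. Pictures are saved under pics/ and viewed, about 8 in all and at most 12, crops included, and the job is handed in when it is done.

Besides the shell and the picture viewer there is one more tool, called after "Emit:" by a JSON object that holds its "method" and its "body". drive_tool: Moves the arm, as the interface text tells. Scaled input: -1 to 1 covers 0.12 m each way for a shift and 0.5 rad each way for a turn. Its arguments: {"type":"object","properties":{"series":{"type":"string"},"newtons":{"type":"number"}},"required":["series"]}

```bash
mkdir -p pics; cat > h.py <<'E'
import numpy as np, cv2
from rig import telemetry, eyes, ctrl, nets
def cam(name):
    return eyes.capture(name)
def KD(p):
    return np.array([[p['fx'],0,p['cx']],[0,p['fy'],p['cy']],[0,0,1.]]), np.array(p['D'],float)
F=np.diag([1.,-1,-1])
def RT(p):
    V=np.array(p['view']); return F@V[:3,:3], F@V[:3,3]
def proj(p,X):
    K,D=KD(p);R,t=RT(p)
    return cv2.projectPoints(np.array(X,float).reshape(-1,3),cv2.Rodrigues(R)[0],t,K,D)[0].reshape(-1,2)
def onz(p,uv,z):
    K,D=KD(p);R,t=RT(p)
    n=cv2.undistortPoints(np.array(uv,float).reshape(-1,1,2),K,D).reshape(-1,2)
    d=np.c_[n,np.ones(len(n))]@R; c=-R.T@t
    return c+d*((z-c[2])/d[:,2])[:,None]
def save(p,f,crop=None,s=1):
    im=cv2.cvtColor(np.asarray(p['frame']),cv2.COLOR_RGB2BGR)
    if crop: l,t,r,b=crop; im=im[t:b,l:r]
    cv2.imwrite('pics/'+f,cv2.resize(im,None,fx=s,fy=s,interpolation=cv2.INTER_CUBIC))
E
python3 - <<'E'
from h import *
print(telemetry.sense(),ctrl.grip_depth)
for n in('top','side'):
    p=cam(n);save(p,n+'0.png',s=1.4)
    R,t=RT(p);print(n,'cam at',-R.T@t,p['fx'],p['D'])
    for o in('low_box','mid_box','mid_lid','top_box','tube_rack','timer','marker','tip_rack'):
        for d in nets.spot_in(o,p)[:2]: print(o,np.round(d['rect']),round(d['confidence'],2))
E
```

```text
{'time_s': 0.0, 'joints': array([-1.32840145e+00,  3.13476466e-01,  1.49846980e+00,  1.11347172e-05,
        1.33099306e+00, -2.23414935e-01]), 'dq': array([ 5.89235341e-04, -2.62658013e-05, -6.83674708e-04, -1.43422559e-03,
        2.78428962e-04, -1.31171539e-03]), 'tau': array([ 1.80230585e-03, -4.12266827e+01, -2.59744728e+01, -2.25510678e-05,
        4.22106401e-03,  2.78322773e-06]), 'eef_pos': array([ 235.7210191 , -468.80817367,  230.70921802]), 'ee_rot': array([-6.73357326e-04,  9.73000120e-01,  2.30803624e-01, -9.82933856e-07]), 'force': array([-0.07785408, -0.61541048,  0.09484969]), 'wrist_torque': array([0.00149493, 0.02469816, 0.00860693]), 'grip_width': 0.9951414706020091} 18.700000000000003
top cam at [ 454.4125165    18.05789163 1334.46105478] 481.5060708757579 [0.00145743 0.         0.         0.         0.        ]
low_box [235. 233. 244. 257.] 0.44
mid_box [186. 217. 236. 262.] 0.76
mid_lid [193. 217. 239. 238.] 0.81
top_box [309. 194. 352. 221.] 0.61
tube_rack [265. 128. 327. 160.] 0.92
timer [260. 270. 288. 294.] 0.91
timer [401. 207. 412. 259.] 0.62
marker [401. 209. 414. 256.] 0.75
tip_rack [104. 247. 154. 280.] 0.96
side cam at [107.39455646 727.53154276 856.6679533 ] 408.9566137673968 [-0.06010978  0.          0.          0.          0.        ]
low_box [254. 265. 302. 295.] 0.55
mid_box [241. 219. 304. 284.] 0.84
mid_box [241. 218. 284. 258.] 0.41
mid_lid [239. 221. 284. 261.] 0.56
top_box [291. 176. 326. 212.] 0.72
tube_rack [225. 162. 265. 212.] 0.68
timer [327. 238. 352. 267.] 0.61
marker [341. 160. 372. 176.] 0.47
tip_rack [201. 319. 264. 388.] 0.75
tip_rack [341. 162. 371. 177.] 0.65
```

```bash
python3 - <<'E'
from h import *
p=cam('top');save(p,'a.png',(170,170,370,310),4)
p=cam('side');save(p,'b.png',(215,150,365,300),4)
E
```

```text
(no output)
```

View pics/a.png

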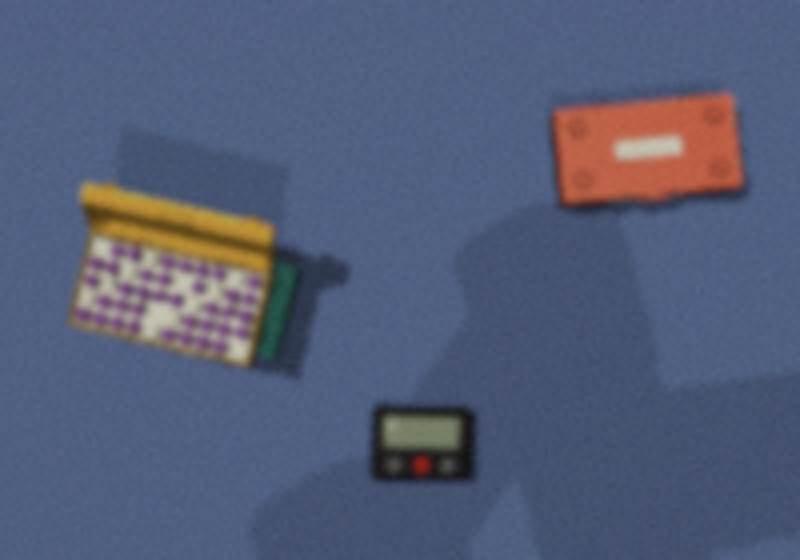

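View pics/b.png

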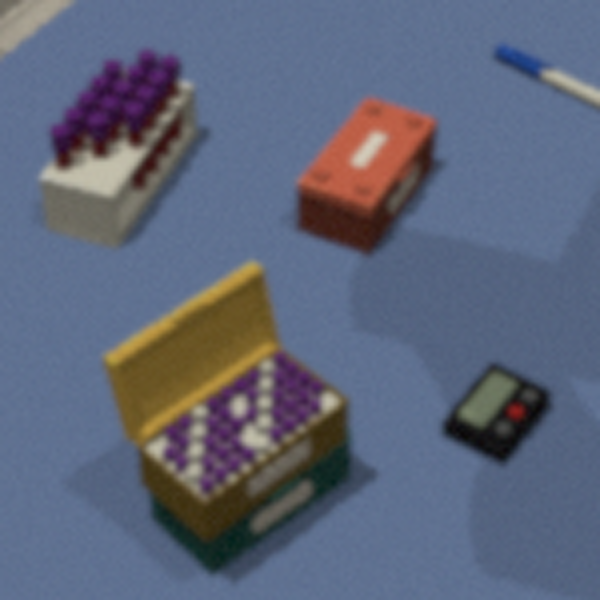

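The top view shows the yellow base at about (70–270, 185–365) in the crop, with its lid open at the back and a teal strip on its right at about (280, 310). Coral is at (555–745, 95–205) and the timer at (423, 443). In the side view the stack is centred near (250, 430), with the lid leaning back. Next I'll fit the poses by silhouette.

```bash
cat >> h.py <<'E'
from scipy.optimize import minimize
def boxpts(x0,x1,z0,z1,y=60):
    return np.array([[a,b,c] for a in(x0,x1) for b in(-y,y) for c in(z0,z1)],float)
def place(P,x,y,yaw,z):
    c,s=np.cos(yaw),np.sin(yaw); return P@np.array([[c,-s,0],[s,c,0],[0,0,1]]).T+[x,y,z]
def lid(th):
    # rotate about hinge (31,38): +th lifts the -x edge
    P=boxpts(-31,31,38,50)-[31,0,38]; c,s=np.cos(th),np.sin(th)
    return np.c_[P[:,0]*c+P[:,2]*s, P[:,1], -P[:,0]*s+P[:,2]*c]+[31,0,38]
S=4
def mask(p,hulls):
    m=np.zeros((420*S,560*S),np.uint8)
    for X in hulls:
        h=cv2.convexHull((((proj(p,X)+.5)*S-.5)*16).round().astype(np.int32)); cv2.fillConvexPoly(m,h,1,shift=4)
    return m
def down(m): return cv2.resize(m.astype(np.float32),(560,420),interpolation=cv2.INTER_AREA)
def chan(p):
    f=cv2.GaussianBlur(np.asarray(p['frame']),(3,3),0).astype(float); return f[...,0],f[...,1],f[...,2]
def roi(p,m,xy,r=150):
    q=proj(p,[[xy[0],xy[1],60]])[0]; k=np.zeros(m.shape,bool); w=int(r*.4)
    k[max(0,int(q[1])-w):int(q[1])+w,max(0,int(q[0])-w):int(q[0])+w]=1; return m*k
def fit(f,x0,st):
    x0=np.array(x0,float); sim=np.vstack([x0]+[x0+np.eye(len(x0))[i]*st[i] for i in range(len(x0))])
    for _ in range(2):
        r=minimize(f,sim[0],method='Nelder-Mead',options=dict(initial_simplex=sim,maxiter=260,xatol=.02,fatol=.01))
        sim=np.vstack([r.x]+[r.x+np.eye(len(x0))[i]*st[i]*.4 for i in range(len(x0))])
    return r
E
cat > fit0.py <<'E'
from h import *
ps=[cam('top'),cam('side')]
x,y=onz(ps[0],[[170+170/4,170+300/4]],94)[0][:2]; print('y guess',x,y)
cx,cy=onz(ps[0],[[170+650/4,170+150/4]],50)[0][:2]
T=[];Y=[];C=[]
for p in ps:
    r,g,b=chan(p)
    T.append(roi(p,((g>b*1.02)&(g>r*1.3)).astype(np.float32),(x,y)))
    Y.append(roi(p,(r>g*.92).astype(np.float32),(x,y)))
    C.append(roi(p,((r>g*1.25)&(r>b*1.2)).astype(np.float32),(cx,cy)))
def fy(v):
    return sum(np.abs(down(mask(p,[place(boxpts(-31,31,0,38),*v[:3],56),place(lid(v[3]),*v[:3],56)]))-m).sum() for p,m in zip(ps,Y))
ry=fit(fy,[x,y,-.2,1.85],[8,8,.1,.15]); print('yellow',ry.x.round(3),ry.fun,[m.sum() for m in Y])
def ft(v):
    e=0
    for p,m in zip(ps,T):
        M=mask(p,[place(boxpts(-31,31,0,50),*v,0)])&(1-mask(p,[place(boxpts(-31,31,0,38),*ry.x[:3],56),place(lid(ry.x[3]),*ry.x[:3],56)]))
        e+=np.abs(down(M)-m).sum()
    return e
rt=fit(ft,[ry.x[0]+9,ry.x[1],ry.x[2]],[6,6,.06]); print('teal',rt.x.round(3),rt.fun,[m.sum() for m in T])
fc=lambda v:sum(np.abs(down(mask(p,[place(boxpts(-31,31,0,50),*v,0)]))-m).sum() for p,m in zip(ps,C))
rc=fit(fc,[cx,cy,.06],[8,8,.1]); print('coral',rc.x.round(3),rc.fun,[m.sum() for m in C])
out=[]
for p,t,yy,c in zip(ps,T,Y,C):
    im=cv2.cvtColor(np.asarray(p['frame']),cv2.COLOR_RGB2BGR); im=cv2.resize(im,None,fx=4,fy=4,interpolation=cv2.INTER_CUBIC)
    for X,col in((place(boxpts(-31,31,0,38),*ry.x[:3],56),(0,255,255)),(place(lid(ry.x[3]),*ry.x[:3],56),(0,255,0)),(place(boxpts(-31,31,0,50),*rt.x,0),(255,255,0)),(place(boxpts(-31,31,0,50),*rc.x,0),(255,255,255))):
        cv2.polylines(im,[cv2.convexHull(((proj(p,X)+.5)*4-.5).round().astype(np.int32))],1,col,1)
    q=proj(p,[[x,y,60]])[0]*4; q=q.astype(int); out.append(im[q[1]-250:q[1]+250,q[0]-200:q[0]+200])
cv2.imwrite('pics/c.png',np.hstack(out))
E
python3 fit0.py
```

```text
y guess 485.4591331708536 174.43089386372392
yellow [ 4.86469e+02  1.77003e+02 -2.55000e-01  1.91700e+00] 906.125 [np.float32(2069.0), np.float32(3130.0)]
teal [ 4.98970e+02  1.61544e+02 -3.08000e-01] 240.1875 [np.float32(105.0), np.float32(176.0)]
coral [ 5.81446e+02 -1.42319e+02  7.20000e-02] 605.75 [np.float32(1094.0), np.float32(1160.0)]
```

View pics/c.png

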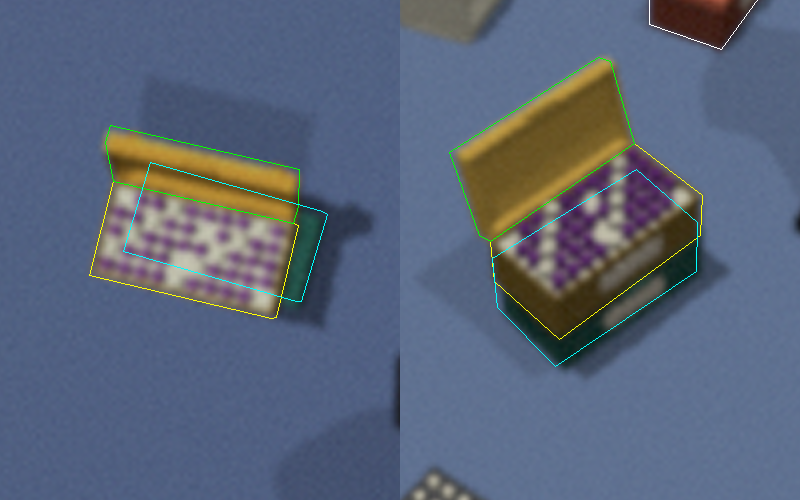

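```bash
cat >> h.py <<'E'
from scipy.spatial.transform import Rotation as Ro
def rel(pos,ang):
    """tool units to reach pos (mm) with tool pointing down, tool y at world angle ang"""
    s=telemetry.sense(); q=s['ee_rot']; R0=Ro.from_quat([q[1],q[2],q[3],q[0]])
    z=np.array([0,0,-1.]); y=np.array([np.cos(ang),np.sin(ang),0]); R1=Ro.from_matrix(np.c_[np.cross(y,z),y,z])
    sh=R0.inv().apply(np.array(pos)-s['eef_pos'])/120; w=(R0.inv()*R1).as_rotvec()/.5
    print('pos',s['eef_pos'].round(1),'yawY',round(float(np.arctan2(*R0.as_matrix()[1::-1,1])),3),'t',s['time_s'].round(2),'F',s['force'].round(1),'w',round(s['grip_width'],3))
    print('move',sh.round(3),w.round(3))
E
python3 -c "
from h import *
rel([583,152,231],-.255)
for o in ('tube_rack','tip_rack'):
    p=cam('top')
    for d in nets.spot_in(o,p)[:1]: r=d['rect'];print(o,onz(p,[r[:2],r[2:]],75).round())"
```

```text
Traceback (most recent call last):
  File "h.py", line 55, in rel
    print('pos',s['eef_pos'].round(1),'yawY',round(float(np.arctan2(*R0.as_matrix()[1::-1,1])),3),'t',s['time_s'].round(2),'F',s['force'].round(1),'w',round(s['grip_width'],3))
                                                                                                      ^^^^^^^^^^^^^^^^^
AttributeError: 'float' object has no attribute 'round'
```

Emit:
{"method": "drive_tool", "body": {"series": "0.97 -0.67 0 0 0 0 0;0.97 -0.67 0 0 0 0 0;0.97 -0.67 0 0 0 0 0;0.97 -0.67 0 0 0 0 0"}}

```text
time_s: 1.5
eef_pos: [305.3, -341.6, 231.7]
ee_rot: [-0.0, 0.973, 0.233, 0.0]
force: [0.5, -0.4, 1.0]
grip_width: 0.328
```

Emit:
{"method": "drive_tool", "body": {"series": "0.97 -0.67 0 0 0 0 0;0.97 -0.67 0 0 0 0 0;0.97 -0.67 0 0 0 0 0;0.97 -0.67 0 0 0 0 0"}}

```text
time_s: 1.9
eef_pos: [374.2, -213.9, 232.1]
ee_rot: [-0.0, 0.972, 0.235, 0.001]
force: [0.2, -0.3, -0.9]
grip_width: -0.001
```

Emit:
{"method": "drive_tool", "body": {"series": "0.97 -0.67 0 0 0 0 0;0.97 -0.67 0 0 0 0 0;0.97 -0.67 0 0 0 0 0;0.97 -0.67 0 0 0 0 0"}}

```text
time_s: 2.3
eef_pos: [442.3, -86.2, 232.3]
ee_rot: [-0.0, 0.971, 0.238, 0.001]
force: [-0.1, 0.3, 0.5]
grip_width: -0.004
```

Emit:
{"method": "drive_tool", "body": {"series": "0.97 -0.67 0 0 0 0 0;0.97 -0.67 0 0 0 0 0;0.97 -0.67 0 0 0 0 0;0.97 -0.67 0 0 0 0 0"}}

```text
time_s: 2.7
eef_pos: [509.8, 41.3, 232.2]
ee_rot: [-0.001, 0.971, 0.24, 0.001]
force: [-0.9, -0.4, -0.2]
grip_width: -0.002
```

Emit:
{"method": "drive_tool", "body": {"series": "0.97 -0.67 0 0 0 -1 0;0.97 -0.67 0 0 0 -1 0;0.97 -0.67 0 0 0 -1 0;0.97 -0.67 0 0 0 -1 0;0.97 -0.67 0 0 0 -1 0"}}

```text
time_s: 3.2
eef_pos: [576.0, 165.5, 231.9]
ee_rot: [-0.0, 0.881, 0.472, 0.001]
force: [0.7, -1.3, -0.3]
grip_width: 0.001
```

```bash
python3 -c "
from h import *
rel([583,152,231],-.255)"
```

```text
Traceback (most recent call last):
  File "h.py", line 55, in rel
    print('pos',s['eef_pos'].round(1),'yawY',round(float(np.arctan2(*R0.as_matrix()[1::-1,1])),3),'t',s['time_s'].round(2),'F',s['force'].round(1),'w',round(s['grip_width'],3))
                                                                                                      ^^^^^^^^^^^^^^^^^
AttributeError: 'float' object has no attribute 'round'
```

```bash
sed -i "s/s\['time_s'\].round(2)/round(s['time_s'],2)/" h.py; python3 -c "
from h import *
rel([583,152,231],-.255)"
```

```text
pos [576.  165.5 231.9] yawY -0.587 t 3.2 F [ 0.7 -1.3 -0.3] w 0.001
move [-0.062  0.111  0.008] [ 0.001 -0.003 -0.663]
```

Emit:
{"method": "drive_tool", "body": {"series": "-0.06 0.11 0 0 0 -0.66 0;-0.06 0.11 0 0 0 -0.66 0;-0.06 0.11 0 0 0 -0.66 0;-0.06 0.11 0 0 0 -0.66 0"}}

```text
time_s: 3.6
eef_pos: [583.1, 150.2, 232.1]
ee_rot: [0.0, 0.793, 0.609, 0.001]
force: [0.1, 1.1, -0.1]
grip_width: -0.0
```

Emit:
{"method": "drive_tool", "body": {"series": "0 0 0.4 0 0 0 0;0 0 0.79 0 0 0 0;0 0 0.79 0 0 0 0;0 0 0.79 0 0 0 0"}}

```text
time_s: 4.0
eef_pos: [583.8, 149.5, 138.6]
ee_rot: [0.0, 0.794, 0.608, 0.001]
force: [0.0, -0.0, 1.5]
grip_width: -0.005
```

```bash
python3 -c "
from h import *
rel([583,152,136],-.255)
a=[cam('top'),cam('side')]
save(a[0],'d0.png',(180,180,280,290),4);save(a[1],'d1.png',(210,170,310,280),4)
cv2.imwrite('pics/d.png',np.hstack([cv2.imread('pics/d0.png'),cv2.imread('pics/d1.png')]))"
```

```text
pos [583.8 149.5 138.6] yawY -0.263 t 4.0 F [ 0.  -0.   1.5] w -0.005
move [ 0.018 -0.012  0.022] [ 0.003 -0.003 -0.015]
```

View pics/d.png

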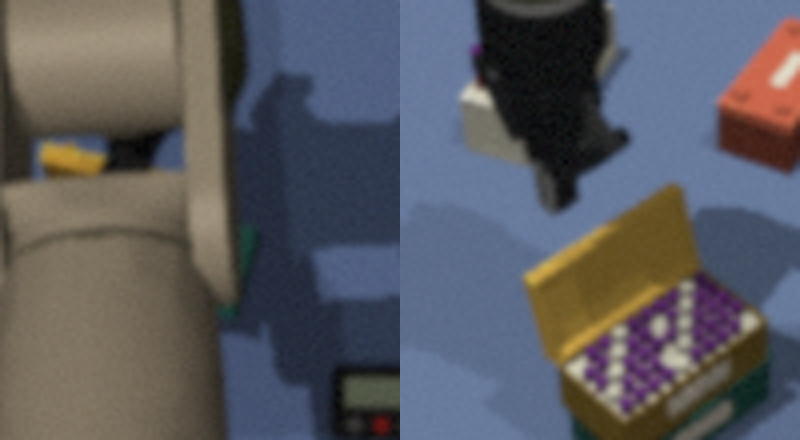

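The fingers stand shut behind the yellow lid: the tip is at about (560, 205), above and behind the lid top at (600, 230). Next: push the lid over.

Emit:
{"method": "drive_tool", "body": {"series": "0 -0.1 0 0 0 0 0;0 -0.2 0 0 0 0 0;0 -0.27 0 0 0 0 0;0 -0.32 0 0 0 0 0;0 -0.37 0 0 0 0 0;0 -0.42 0 0 0 0 0;0 -0.47 0 0 0 0 0;0 -0.52 0 0 0 0 0;0 -0.57 0 0 0 0 0;0 -0.62 0 0 0 0 0;0 -0.67 0 0 0 0 0;0 -0.72 0 0 0 0 0;0 -0.77 0 0 0 0 0;0 -0.81 0 0 0 0 0;0 -0.81 0 0 0 0 0"}}

```text
time_s: 5.6
eef_pos: [490.2, 175.3, 139.8]
ee_rot: [0.001, 0.793, 0.609, 0.003]
force: [-0.1, 0.4, -0.5]
grip_width: -0.002
```

Emit:
{"method": "drive_tool", "body": {"series": "0 -0.02 0.04 0 0 0 0;0 -0.04 0.08 0 0 0 0;0 -0.06 0.12 0 0 0 0;0 -0.06 0.16 0 0 0 0;0 -0.06 0.19 0 0 0 0;0 -0.06 0.21 0 0 0 0;0 -0.06 0.22 0 0 0 0"}}

```text
time_s: 6.3
eef_pos: [483.5, 177.1, 113.1]
ee_rot: [0.001, 0.793, 0.609, 0.003]
force: [-0.3, 0.6, 1.6]
grip_width: 0.001
```

```bash
python3 -c "
from h import *
rel([486.5,177,106],-.255)
p=cam('side')
save(p,'e.png',(210,170,320,290),4)"
```

```text
pos [483.5 177.1 113.1] yawY -0.261 t 6.3 F [-0.3  0.6  1.6] w 0.001
move [0.005 0.025 0.059] [ 0.01  -0.005 -0.013]
```

View pics/e.png

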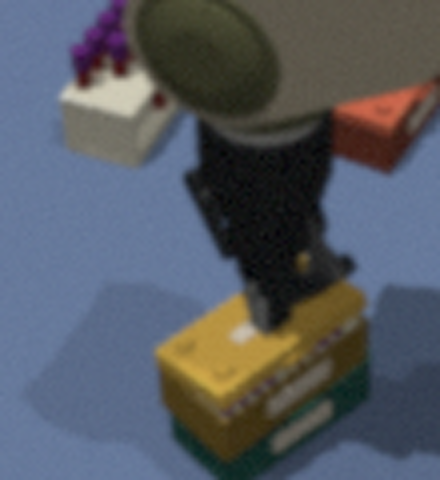

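The lid is almost shut: the tip is on top at (268, 320) and a thin strip of caps still shows along the front edge. I'll press down.

Emit:
{"method": "drive_tool", "body": {"series": "0 0 0.02 0 0 0 0;0 0 0.04 0 0 0 0;0 0 0.06 0 0 0 0;0 0 0.065 0 0 0 0;0 0 0.065 0 0 0 0"}}

```text
time_s: 6.85
eef_pos: [483.5, 177.2, 105.9]
ee_rot: [0.001, 0.793, 0.609, 0.003]
force: [-3.0, 0.5, 7.8]
grip_width: -0.0
```

Emit:
{"method": "drive_tool", "body": {"series": "0 0 0.01 0 0 0 0;0 0 0.02 0 0 0 0;0 0 0.02 0 0 0 0"}}

```text
time_s: 7.15
eef_pos: [483.7, 177.2, 105.6]
ee_rot: [0.002, 0.793, 0.609, 0.003]
force: [-9.3, -2.1, 22.1]
grip_width: -0.005
```

Emit:
{"method": "drive_tool", "body": {"series": "0 0 -0.2 0 0 0 0;0 0 -0.6 0 0 0 0;0 0 -0.9 0 0 0 0.5;-0.4 0 -0.95 0 0 0 1;-0.8 0 -0.95 0 0 0 1;-1 0 -0.95 0 0 0 1;-1 0 -0.95 0 0 0 1"}}

```text
time_s: 7.85
eef_pos: [451.5, 59.0, 219.4]
ee_rot: [0.002, 0.794, 0.608, 0.003]
force: [-0.7, -0.1, -0.3]
grip_width: 0.842
```

Emit:
{"method": "drive_tool", "body": {"series": "-0.4 -0.4 0 0 0 0 1;-0.8 -0.6 0 0 0 0 1;-1 -0.8 0 0 0 0 1;-1 -0.8 0 0 0 0 1;-1 -0.8 0 0 0 0 1"}}

```text
time_s: 8.35
eef_pos: [327.6, -32.0, 218.8]
ee_rot: [0.003, 0.795, 0.607, 0.004]
force: [1.2, 0.8, 0.0]
grip_width: 1.004
```

```bash
cat > fit1.py <<'E'
from h import *
ps=[cam('top'),cam('side')]
x,y=483,178
T=[];Y=[];W=[]
for p in ps:
    r,g,b=chan(p)
    q=roi(p,np.ones(r.shape,np.float32),(x,y))
    t=((g>b*1.02)&(g>r*1.3)); yy=(r>g*.95)&(r>b*1.15)
    T.append(t*q);Y.append(yy*q); W.append(cv2.morphologyEx(((t|yy)*q).astype(np.uint8),cv2.MORPH_CLOSE,np.ones((5,5))))
B=boxpts(-31,31,0,50)
def fill(m):
    m=cv2.morphologyEx(m.astype(np.uint8),cv2.MORPH_OPEN,np.ones((2,2))); m=cv2.morphologyEx(m,cv2.MORPH_CLOSE,np.ones((7,7)))
    return m.astype(np.float32)
Y=[fill(m) for m in Y]
def fj(v,prt=False):
    e=0
    for p,yy,t in zip(ps,Y,T):
        M=mask(p,[place(B,*v[:3],56)]); N=mask(p,[place(B,*v[3:],0)])&(1-M)
        e+=np.abs(down(M)-yy).sum()+.7*np.abs(down(N)-fill(t)).sum()
    return e
r=fit(fj,[485,177,-.26,494,168,-.28],[5,5,.06,5,5,.06]);v=r.x
print(v.round(3),r.fun,[m.sum() for m in Y+T])
d=v[:2]-v[3:5];c,s=np.cos(v[5]),np.sin(v[5]);print('in teal frame',c*d[0]+s*d[1],-s*d[0]+c*d[1],v[2]-v[5])
out=[]
for p in ps:
    im=cv2.resize(cv2.cvtColor(np.asarray(p['frame']),cv2.COLOR_RGB2BGR),None,fx=6,fy=6,interpolation=cv2.INTER_CUBIC)
    for X,col in((place(B,*v[:3],56),(0,0,255)),(place(B,*v[3:],0),(255,255,0))):
        pp=((proj(p,X)+.5)*6-.5).round().astype(np.int32)
        for k in ((0,1),(2,3),(4,5),(6,7),(0,2),(1,3),(4,6),(5,7),(0,4),(1,5),(2,6),(3,7)): cv2.line(im,pp[k[0]].tolist(),pp[k[1]].tolist(),col,1)
    q=(proj(p,[[x,y,60]])[0]*6).astype(int); out.append(im[q[1]-220:q[1]+220,q[0]-200:q[0]+200])
import sys; cv2.imwrite('pics/'+sys.argv[1],np.hstack(out))
E
python3 fit1.py f.png
```

```text
[ 4.84153e+02  1.75998e+02 -2.64000e-01  4.92158e+02  1.60992e+02
 -2.57000e-01] 519.331298828125 [np.float32(1214.0), np.float32(1746.0), np.float32(185.0), np.float32(180.0)]
in teal frame -11.55659413116765 12.477608887387042 -0.007371113292458098
```

View pics/f.png

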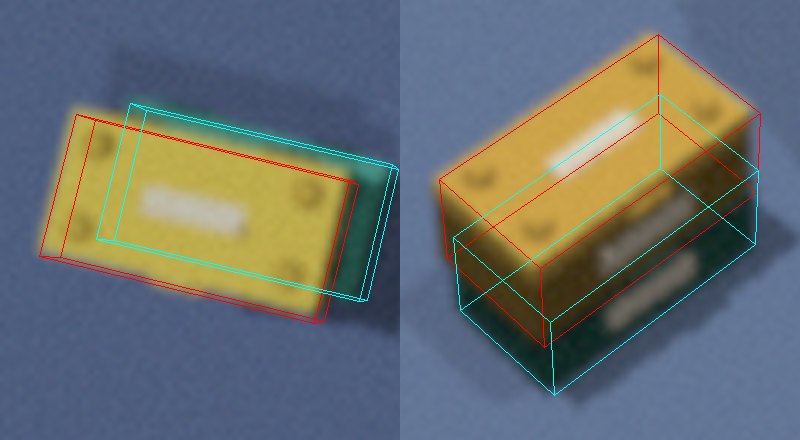

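```bash
python3 - <<'E'
s=open('fit1.py').read()
s=s.replace("t=((g>b*1.02)&(g>r*1.3)); yy=(r>g*.95)&(r>b*1.15)","yy=(r>g*1.05)&(r>b*1.15); t=(g>b*.87)")
s=s.replace("Y=[fill(m) for m in Y]","Y=[fill(m) for m in Y]; T=[fill(t)*(1-yy) for t,yy in zip(T,Y)]")
s=s.replace("fill(t)).sum()","t).sum()")
s=s.replace("""    for p,yy,t in zip(ps,Y,T):
""","""    for i,(p0,yy,t) in enumerate(zip(ps,Y,T)):
        p=dict(p0); p['cx']=p0['cx']+v[6+2*i]; p['cy']=p0['cy']+v[7+2*i]
""").replace("*v[3:],0)])&","*v[3:6],0)])&").replace("return e","return e+2*(v[6:]**2).sum()")
s=s.replace("[485,177,-.26,494,168,-.28],[5,5,.06,5,5,.06]","[485,177,-.26,494,168,-.28,0,0,0,0],[5,5,.06,5,5,.06,1,1,1,1]")
s=s.replace("*v[3:],0),(255","*v[3:6],0),(255").replace("for p in ps:\n    im","for i,p in enumerate(ps):\n    p['cx']+=v[6+2*i];p['cy']+=v[7+2*i]\n    im")
open('fit1.py','w').write(s)
h=open('h.py').read().replace('range(2):\n        r=min','range(5):\n        r=min');open('h.py','w').write(h)
E
time python3 fit1.py g.png
```

```text
[ 4.85517e+02  1.77775e+02 -2.51000e-01  4.92585e+02  1.62010e+02
 -2.90000e-01  5.85000e-01  4.85000e-01  5.02000e-01 -1.70000e-02] 889.8102150497559 [np.float32(1090.0), np.float32(1706.0), np.float32(660.0), np.float32(836.0)]
in teal frame -11.282320616605652 13.08434247397364 0.038667934898574785
real	0m39.577s
user	0m39.582s
sys	0m7.168s
```

View pics/g.png

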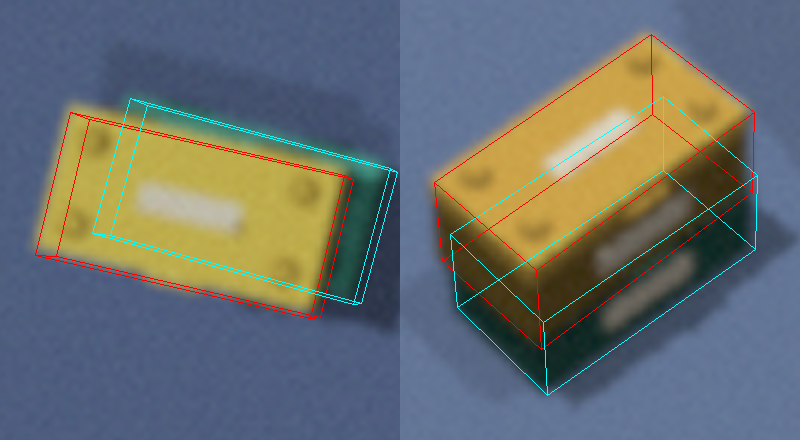

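```bash
python3 -c "
from h import *
rel([479,152.6,170],-.253)"
```

```text
pos [328.3 -31.1 218.4] yawY -0.262 t 8.55 F [ 0.3  0.  -0.4] w 1.003
move [1.803 0.813 0.414] [ 0.014 -0.005 -0.019]
```

Emit:
{"method": "drive_tool", "body": {"series": "0.3 0.2 0.1 0 0 0 1;0.6 0.4 0.2 0 0 0 1;0.9 0.4 0.2 0.014 -0.005 -0.019 1;0.9 0.4 0.2 0.014 -0.005 -0.019 1;0.9 0.4 0.2 0.014 -0.005 -0.019 1"}}

```text
time_s: 9.05
eef_pos: [403.1, 61.9, 194.5]
ee_rot: [-0.0, 0.79, 0.614, -0.0]
force: [0.8, -0.1, -2.1]
grip_width: 1.0
```

Emit:
{"method": "drive_tool", "body": {"series": "0.3 0.2 0.1 0 0 0 1;0.6 0.4 0.2 0 0 0 1;0.9 0.41 0.2 0 0 0 1;0.9 0.41 0.2 0 0 0 1;0.9 0.41 0.2 0 0 0 1"}}

```text
time_s: 9.55
eef_pos: [477.3, 154.2, 170.3]
ee_rot: [-0.0, 0.789, 0.614, -0.001]
force: [0.8, -0.7, 0.4]
grip_width: 1.0
```

```bash
python3 -c "
from h import *
rel([479,152.6,60],-.253)
p=cam('side')
save(p,'i.png',(220,170,330,290),4)"
```

```text
pos [477.3 154.2 170.3] yawY -0.249 t 9.55 F [ 0.8 -0.7  0.4] w 1.0
move [-0.009  0.018  0.919] [-0.003  0.001  0.008]
```

View pics/i.png

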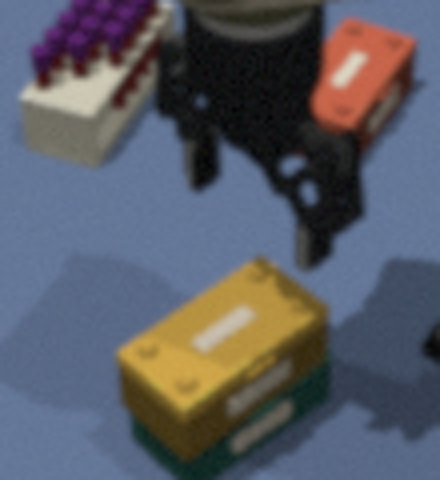

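The open fingers hang above the right end of the yellow box, with tips at (200, 185) and (312, 265). Yellow's lid is shut. Now I'll descend and grip.

Emit:
{"method": "drive_tool", "body": {"series": "0 0.018 0.2 0 0 0 1;0 0.018 0.4 0 0 0 1;0 0.018 0.55 0 0 0 1;0 0.018 0.65 0 0 0 1;0 0.018 0.7 0 0 0 1;0 0.018 0.75 0 0 0 1"}}

```text
time_s: 10.2
eef_pos: [479.5, 152.7, 80.8]
ee_rot: [-0.0, 0.79, 0.613, -0.0]
force: [0.2, 0.7, 0.1]
grip_width: 1.001
```

Emit:
{"method": "drive_tool", "body": {"series": "0 0 0.08 0 0 0 1;0 0 0.17 0 0 0 1;0 0 0.17 0 0 0 1"}}

```text
time_s: 10.5
eef_pos: [478.8, 152.6, 59.0]
ee_rot: [-0.001, 0.79, 0.613, -0.001]
force: [-0.4, 0.3, 0.5]
grip_width: 1.003
```

Emit:
{"method": "drive_tool", "body": {"series": "0 0 0 0 0 0 0.8;0 0 0 0 0 0 0.6;0 0 0 0 0 0 0.6;0 0 0 0 0 0 0.6;0 0 0 0 0 0 0.6", "newtons": 40}}

```text
time_s: 11.0
eef_pos: [479.2, 152.6, 59.5]
ee_rot: [-0.0, 0.79, 0.613, -0.001]
force: [0.7, 0.2, 2.8]
grip_width: 0.722
```

Emit:
{"method": "drive_tool", "body": {"series": "0 0 -0.02 0 0 0 0.6;0 0 -0.03 0 0 0 0.6;0 0 -0.03 0 0 0 0.6;-0.03 0.03 -0.03 0 0 0.02 0.6;-0.07 0.06 -0.03 0 0 0.04 0.6;-0.1 0.09 -0.03 0 0 0.04 0.6;-0.1 0.09 -0.03 0 0 0.04 0.6;-0.1 0.09 -0.03 0 0 0.04 0.6"}}

```text
time_s: 11.8
eef_pos: [486.7, 138.1, 63.0]
ee_rot: [-0.0, 0.796, 0.605, -0.001]
force: [0.4, 0.0, -4.1]
grip_width: 0.723
```

```bash
python3 - <<'E'
from h import *
rel([479,152.6,54],-.273)
a=[cam('top'),cam('side')]
save(a[0],'j0.png',(180,200,270,290),5);save(a[1],'j1.png',(230,215,310,305),5)
cv2.imwrite('pics/j.png',np.hstack([cv2.imread('pics/j0.png')[:,:380],cv2.imread('pics/j1.png')]))
E
```

```text
pos [486.7 138.1  63. ] yawY -0.271 t 11.8 F [ 0.4  0.  -4.1] w 0.723
move [ 0.099 -0.094  0.075] [-0.003  0.001  0.004]
```

View pics/j.png

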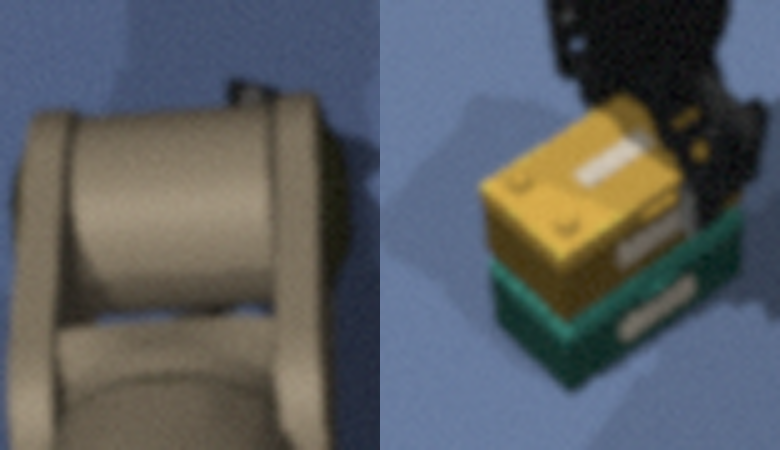

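The yellow box is held about 3 mm above riding height and nearly over teal: near corner edges at (565, 320) and (570, 335). I'll lower it and feel for the lugs.

Emit:
{"method": "drive_tool", "body": {"series": "0 0 0.02 0 0 0 0.6;0 0 0.03 0 0 0 0.6;0 0 0.04 0 0 0 0.6;0 0 0.04 0 0 0 0.6"}}

```text
time_s: 12.3
eef_pos: [486.5, 138.4, 58.0]
ee_rot: [-0.001, 0.796, 0.605, -0.001]
force: [-0.4, 0.9, -3.3]
grip_width: 0.72
```

Emit:
{"method": "drive_tool", "body": {"series": "0 0 0.01 0 0 0 0.6;0 0 0.02 0 0 0 0.6;0 0 0.02 0 0 0 0.6"}}

```text
time_s: 12.6
eef_pos: [486.4, 138.4, 55.5]
ee_rot: [-0.001, 0.796, 0.605, -0.001]
force: [-0.1, 0.1, -3.1]
grip_width: 0.721
```

Emit:
{"method": "drive_tool", "body": {"series": "0 0 0.01 0 0 0 0.6;0 0 0.02 0 0 0 0.6;0 0 0.02 0 0 0 0.6"}}

```text
time_s: 12.9
eef_pos: [486.4, 138.4, 53.5]
ee_rot: [-0.001, 0.796, 0.605, -0.001]
force: [-2.2, -0.2, 3.7]
grip_width: 0.718
```

Emit:
{"method": "drive_tool", "body": {"series": "0 0 0.01 0 0 0 0.6;0 0 0.015 0 0 0 0.6;0 0 0.015 0 0 0 0.6"}}

```text
time_s: 13.2
eef_pos: [486.5, 138.4, 53.4]
ee_rot: [-0.0, 0.796, 0.605, -0.001]
force: [-9.3, -1.7, 19.9]
grip_width: 0.719
```

Emit:
{"method": "drive_tool", "body": {"series": "0 0 0 0 0 0 1;0 0 0 0 0 0 1;0 0 0 0 0 0 1;0 0 -0.2 0 0 0 1;0 0 -0.5 0 0 0 1;0 0 -0.9 0 0 0 1;0 0 -1 0 0 0 1;0 0 -1 0 0 0 1"}}

```text
time_s: 14.0
eef_pos: [487.5, 138.5, 174.9]
ee_rot: [0.001, 0.796, 0.605, 0.001]
force: [0.0, -0.5, -1.1]
grip_width: 1.0
```

Emit:
{"method": "drive_tool", "body": {"series": "-0.3 -0.3 0 0 0 0 1;-0.6 -0.6 0 0 0 0 1;-0.9 -0.8 0 0 0 0 1;-0.9 -0.8 0 0 0 0 1"}}

```text
time_s: 14.4
eef_pos: [362.3, 58.8, 172.7]
ee_rot: [-0.001, 0.797, 0.604, -0.001]
force: [0.0, 0.0, 0.9]
grip_width: 1.0
```

```bash
cat > fit2.py <<'E'
from h import *
import sys
zs=float(sys.argv[2]) if len(sys.argv)>2 else 50
ps=[cam('top'),cam('side')]
B=boxpts(-31,31,0,50); Y=[];C=[]; T=[]
def fill(m):
    m=cv2.morphologyEx(m.astype(np.uint8),cv2.MORPH_OPEN,np.ones((2,2))); return cv2.morphologyEx(m,cv2.MORPH_CLOSE,np.ones((7,7))).astype(np.float32)
for p in ps:
    r,g,b=chan(p)
    Y.append(roi(p,fill((r>g*1.05)&(r>b*1.15)),(490,165),120)); C.append(roi(p,fill((r>g*1.25)&(r>b*1.15)),(583,-142),120))
def f(v):
    e=0
    for i,p0 in enumerate(ps):
        p=dict(p0); p['cx']=p0['cx']+v[6+2*i]; p['cy']=p0['cy']+v[7+2*i]
        e+=np.abs(down(mask(p,[place(B,*v[:3],50)]))-Y[i]).sum()+np.abs(down(mask(p,[place(B,*v[3:6],0)]))-C[i]).sum()
    return e+2*(v[6:]**2).sum()
r=fit(f,[492,164,-.27,583,-142,.07,.5,.5,.5,0],[5,5,.06,5,5,.06,.6,.6,.6,.6]);print(r.x.round(3),r.fun,[m.sum() for m in Y+C])
out=[]
for i,p in enumerate(ps):
    p['cx']+=r.x[6+2*i];p['cy']+=r.x[7+2*i]; im=cv2.resize(cv2.cvtColor(np.asarray(p['frame']),cv2.COLOR_RGB2BGR),None,fx=4,fy=4,interpolation=cv2.INTER_CUBIC)
    for o,z in((r.x[:3],50),(r.x[3:6],0)):
        cv2.polylines(im,[cv2.convexHull(((proj(p,place(B,*o,z))+.5)*4-.5).round().astype(np.int32))],1,(255,255,255),1)
        q=(proj(p,[[*o[:2],40]])[0]*4).astype(int); out.append(im[q[1]-150:q[1]+150,q[0]-180:q[0]+180].copy())
cv2.imwrite('pics/'+sys.argv[1],np.vstack([np.hstack(out[:2]),np.hstack(out[2:])]))
rel([0,0,0],0)
E
python3 fit2.py k.png
```

```text
[ 4.92720e+02  1.61309e+02 -2.76000e-01  5.80774e+02 -1.42195e+02
  7.20000e-02  8.91000e-01  7.22000e-01  6.02000e-01  6.31000e-01] 655.0285618912019 [np.float32(1475.0), np.float32(1503.0), np.float32(1170.0), np.float32(856.0)]
pos [365.7  59.8 173.7] yawY -0.272 t 14.5 F [ 0.1 -0.3 -0.9] w 1.0
move [-1.299 -2.803  1.445] [ 0.002 -0.    -0.543]
```

View pics/k.png

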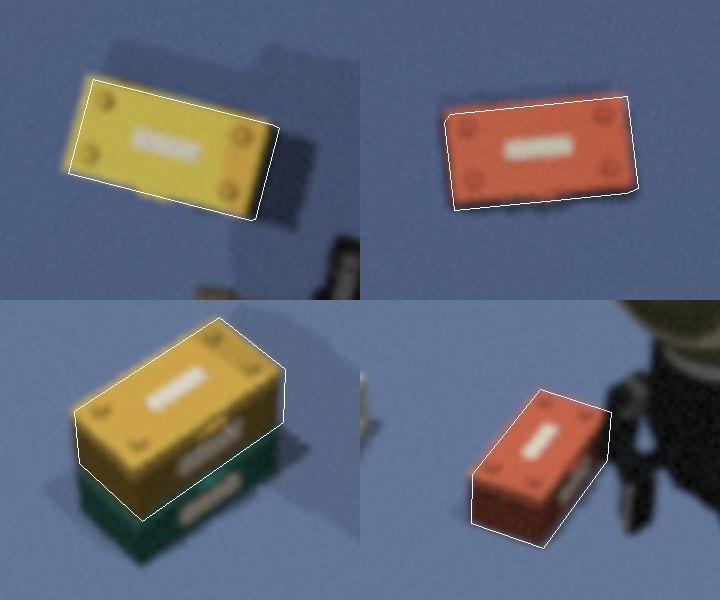

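The outlines agree: yellow sits flush on teal with no gap (bottom left). The coral outline is about 1 px too far right in the top view. Moving to coral.

Emit:
{"method": "drive_tool", "body": {"series": "-0.2 0.35 0 0 0 0 1;-0.45 0.75 0 0 0 0 1;-0.45 0.75 0 0 0 0 1;-0.45 0.75 0 0 0 0 1"}}

```text
time_s: 14.9
eef_pos: [438.6, -16.6, 172.4]
ee_rot: [-0.001, 0.797, 0.604, -0.0]
force: [0.6, 0.5, -0.3]
grip_width: 1.004
```

Emit:
{"method": "drive_tool", "body": {"series": "-0.2 0.35 0 0 0 0 1;-0.45 0.75 0 0 0 0 1;-0.45 0.75 0 0 0 0 1;-0.45 0.75 0 0 0 0 1"}}

```text
time_s: 15.3
eef_pos: [510.6, -92.1, 171.2]
ee_rot: [-0.002, 0.797, 0.605, -0.001]
force: [-0.4, 0.8, 0.0]
grip_width: 0.997
```

Emit:
{"method": "drive_tool", "body": {"series": "-0.2 0.35 0 0 0 -0.3 1;-0.43 0.75 0 0 0 -0.6 1;-0.43 0.75 0 0 0 -0.69 1;-0.43 0.75 0 0 0 -0.69 1;-0.43 0.75 0 0 0 -0.69 1"}}

```text
time_s: 15.8
eef_pos: [582.7, -164.0, 170.8]
ee_rot: [-0.002, 0.681, 0.732, -0.0]
force: [-0.4, 0.2, -0.4]
grip_width: 1.002
```

```bash
python3 -c "
from h import *
rel([583.4,-166.2,72],.076)
p=cam('side');save(p,'l0.png',(270,140,370,240),4);p=cam('top');save(p,'l1.png',(290,170,390,270),4)
cv2.imwrite('pics/l.png',np.hstack([cv2.imread('pics/l0.png'),cv2.imread('pics/l1.png')]))"
```

```text
pos [ 582.7 -164.   170.8] yawY 0.073 t 15.8 F [-0.4  0.2 -0.4] w 1.002
move [-0.021  0.007  0.824] [-0.008 -0.006 -0.007]
```

View pics/l.png

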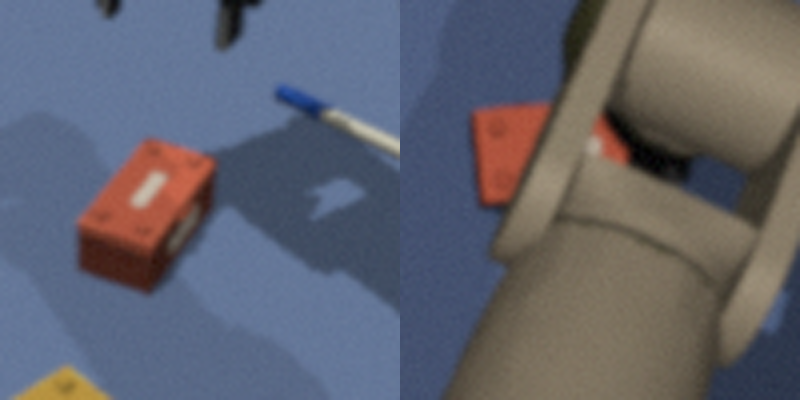

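Coral stands clear below the open fingers, with tips at (107, 10) and (230, 40) in the side view. Descend and grip.

Emit:
{"method": "drive_tool", "body": {"series": "-0.02 0 0.3 0 0 0 1;-0.02 0.007 0.6 0 0 0 1;-0.02 0.007 0.8 0 0 0 1;-0.02 0.007 0.8 0 0 0 1"}}

```text
time_s: 16.3
eef_pos: [581.7, -164.9, 72.6]
ee_rot: [-0.005, 0.681, 0.732, -0.001]
force: [-0.1, -0.1, 0.3]
grip_width: 0.998
```

Emit:
{"method": "drive_tool", "body": {"series": "0 0 0.13 0 0 0 1;0 0 0.26 0 0 0 1;0 0 0.39 0 0 0 1;0 0 0.48 0 0 0 1;0 0 0.55 0 0 0 1;0 0 0.55 0 0 0 1"}}

```text
time_s: 16.9
eef_pos: [580.9, -164.3, 6.5]
ee_rot: [-0.005, 0.681, 0.732, -0.001]
force: [0.8, 0.4, 0.2]
grip_width: 1.001
```

Emit:
{"method": "drive_tool", "body": {"series": "0 0 0 0 0 0 0.8;0 0 0 0 0 0 0.6;0 0 0 0 0 0 0.6;0 0 0 0 0 0 0.6;0 0 0 0 0 0 0.6", "newtons": 40}}

```text
time_s: 17.4
eef_pos: [581.5, -164.6, 7.6]
ee_rot: [-0.004, 0.681, 0.732, -0.001]
force: [-1.0, 1.5, 6.5]
grip_width: 0.72
```

Emit:
{"method": "drive_tool", "body": {"series": "0 0 -0.05 0 0 0 0.6;0 0 -0.2 0 0 0 0.6;0 0 -0.4 0 0 0 0.6;0 0 -0.7 0 0 0 0.6;0 0 -1 0 0 0 0.6;0 0 -1 0 0 0 0.6"}}

```text
time_s: 18.0
eef_pos: [584.3, -166.0, 132.9]
ee_rot: [0.0, 0.681, 0.732, 0.0]
force: [0.4, -1.2, -2.0]
grip_width: 0.725
```

Emit:
{"method": "drive_tool", "body": {"series": "0.2 -0.05 -0.2 0 0 0 0.6;0.45 -0.1 -0.35 0 0 0 0.6;0.7 -0.15 -0.35 0 0 0 0.6;0.87 -0.2 -0.35 0 0 0 0.6;0.87 -0.2 -0.35 0 0 0 0.6"}}

```text
time_s: 18.5
eef_pos: [551.6, -61.3, 174.3]
ee_rot: [-0.001, 0.68, 0.733, -0.0]
force: [0.6, -0.6, -2.7]
grip_width: 0.72
```

Emit:
{"method": "drive_tool", "body": {"series": "0.2 -0.05 0 0 0 0 0.6;0.45 -0.1 0 0 0 0 0.6;0.7 -0.15 0 0 0 0 0.6;0.87 -0.2 0 0 0 0 0.6;0.87 -0.2 0 0 0 0 0.6"}}

```text
time_s: 19.0
eef_pos: [519.0, 42.5, 173.9]
ee_rot: [-0.002, 0.679, 0.734, -0.0]
force: [0.6, -0.1, -3.4]
grip_width: 0.72
```

Emit:
{"method": "drive_tool", "body": {"series": "0.2 -0.05 0 0 0 0.15 0.6;0.45 -0.1 0 0 0 0.35 0.6;0.7 -0.15 0 0 0 0.55 0.6;0.84 -0.2 0 0 0 0.69 0.6;0.84 -0.2 0 0 0 0.69 0.6"}}

```text
time_s: 19.5
eef_pos: [486.9, 141.7, 173.8]
ee_rot: [-0.002, 0.795, 0.607, -0.001]
force: [0.3, -0.7, -3.2]
grip_width: 0.719
```

```bash
python3 -c "
from h import *
rel([486.9,140,120],-.271)"
```

```text
pos [486.9 141.7 173.8] yawY -0.267 t 19.5 F [ 0.3 -0.7 -3.2] w 0.719
move [-0.014  0.006  0.448] [-0.009 -0.001  0.009]
```

Emit:
{"method": "drive_tool", "body": {"series": "-0.014 0.006 0.15 -0.009 0 0.009 0.6;-0.014 0.006 0.3 -0.009 0 0.009 0.6;-0.014 0.006 0.4 -0.009 0 0.009 0.6;-0.014 0.006 0.465 -0.009 0 0.009 0.6;-0.014 0.006 0.465 -0.009 0 0.009 0.6"}}

```text
time_s: 20.0
eef_pos: [486.9, 139.3, 117.2]
ee_rot: [-0.001, 0.796, 0.605, -0.0]
force: [0.5, -0.7, -1.9]
grip_width: 0.723
```

```bash
python3 -c "
from h import *
rel([486.9,140,112],-.271)
p=cam('side');save(p,'m.png',(220,195,310,305),5)"
```

```text
pos [486.9 139.3 117.2] yawY -0.271 t 20.0 F [ 0.5 -0.7 -1.9] w 0.723
move [ 0.005 -0.001  0.043] [-0.003  0.    -0.   ]
```

View pics/m.png

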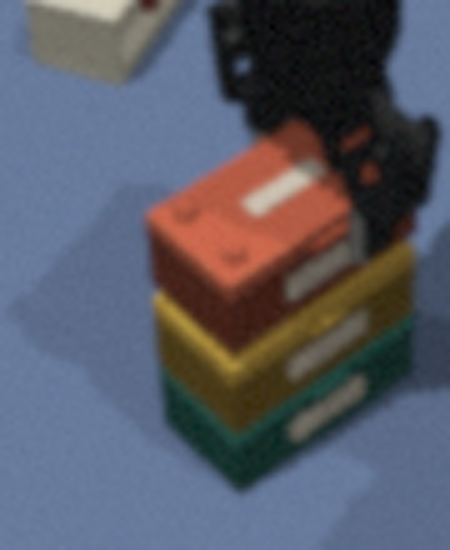

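Coral hangs just above yellow and its corner edges line up near x≈235. I'll lower it and feel for the lugs.

Emit:
{"method": "drive_tool", "body": {"series": "0.005 0 0.015 0 0 0 0.6;0.005 0 0.03 0 0 0 0.6;0.005 0 0.043 0 0 0 0.6;0.005 0 0.043 0 0 0 0.6"}}

```text
time_s: 20.45
eef_pos: [487.3, 140.2, 112.8]
ee_rot: [-0.0, 0.796, 0.605, 0.0]
force: [-0.1, 0.2, -2.3]
grip_width: 0.72
```

Emit:
{"method": "drive_tool", "body": {"series": "0 0 0.01 0 0 0 0.6;0 0 0.02 0 0 0 0.6;0 0 0.02 0 0 0 0.6"}}

```text
time_s: 20.75
eef_pos: [487.2, 140.2, 110.2]
ee_rot: [-0.0, 0.796, 0.605, 0.0]
force: [-0.2, 0.2, -3.0]
grip_width: 0.717
```

Emit:
{"method": "drive_tool", "body": {"series": "0 0 0.01 0 0 0 0.6;0 0 0.02 0 0 0 0.6;0 0 0.02 0 0 0 0.6"}}

```text
time_s: 21.05
eef_pos: [487.3, 140.1, 107.9]
ee_rot: [-0.0, 0.796, 0.605, 0.0]
force: [1.0, -1.3, 0.1]
grip_width: 0.723
```

Emit:
{"method": "drive_tool", "body": {"series": "0 0 0.01 0 0 0 0.6;0 0 0.015 0 0 0 0.6;0 0 0.015 0 0 0 0.6"}}

```text
time_s: 21.35
eef_pos: [487.4, 140.1, 107.4]
ee_rot: [-0.0, 0.796, 0.605, 0.0]
force: [-5.1, -2.7, 13.3]
grip_width: 0.724
```

Emit:
{"method": "drive_tool", "body": {"series": "0 0 -0.01 0 0 0 0.6;0 0 -0.01 0 0 0 1;0 0 -0.01 0 0 0 1;0 0 -0.01 0 0 0 1;0 0 -0.2 0 0 0 1;0 0 -0.5 0 0 0 1;0 0 -0.9 0 0 0 1;0 0 -0.9 0 0 0 1"}}

```text
time_s: 22.15
eef_pos: [489.6, 140.3, 221.0]
ee_rot: [0.003, 0.796, 0.605, 0.005]
force: [1.2, -0.9, -0.5]
grip_width: 0.999
```

Emit:
{"method": "drive_tool", "body": {"series": "-0.3 -0.3 0 0 0 0 1;-0.6 -0.6 0 0 0 0 1;-0.9 -0.9 0 0 0 0 1;-0.9 -0.9 0 0 0 0 1"}}

```text
time_s: 22.55
eef_pos: [352.9, 64.2, 218.8]
ee_rot: [0.003, 0.797, 0.605, 0.004]
force: [0.7, 0.2, 0.2]
grip_width: 1.002
```

```bash
python3 -c "
from h import *
rel([0,0,0],0)
p=cam('side');save(p,'n0.png',(230,195,310,305),5);p=cam('top');save(p,'n1.png',(185,200,265,310),5)
cv2.imwrite('pics/n.png',np.hstack([cv2.imread('pics/n0.png'),cv2.imread('pics/n1.png')]))"
```

```text
pos [352.9  64.2 218.8] yawY -0.272 t 22.55 F [0.7 0.2 0.2] w 1.002
move [-1.312 -2.704  1.795] [ 0.018 -0.004 -0.545]
```

```bash
python3 - <<'E'
from h import *
ps=[cam('top'),cam('side')];o=[(.89,.72),(.6,.63)];M=[]
for p,q in zip(ps,o):
    p['cx']+=q[0];p['cy']+=q[1];r,g,b=chan(p)
    m=((r>g*1.5)&(r>b*1.15)).astype(np.uint8); m=cv2.morphologyEx(m,cv2.MORPH_CLOSE,np.ones((7,7))); M.append(roi(p,m.astype(np.float32),(493,162),150))
B=boxpts(-31,31,0,50)
r=fit(lambda v:sum(np.abs(down(mask(p,[place(B,*v)]))-m).sum() for p,m in zip(ps,M)),[493,162,-.27,103],[4,4,.05,5])
print(r.x.round(3),r.fun,[m.sum() for m in M])
E
```

```text
[ 4.95375e+02  1.62820e+02 -2.70000e-01  1.01031e+02] 347.0 [np.float32(1240.0), np.float32(1473.0)]
```

```bash
python3 -c "
from h import *
print(ctrl.finish_job())"
```

```text
the job is handed in; nothing more can be done
None
```

I built the stack and handed the job in at about 22.6 s of robot time; no verdict came back.

**What I did:** I pushed the yellow lid over from behind with the shut fingers and pressed it down. I then gripped yellow off-centre to clear its tab, lifted it 3 mm and squared it over the teal lugs. Last, I set coral on top in the same way and backed the arm away.

**Checks that passed:**
- **Lid:** it stopped firmly under a 22 N press with the fingertip at 105.6 mm, where a shut lid's top should be at 106 mm.
- **Yellow:** it dropped 6 mm below its riding height and then met a firm stop at 20 N. The picture afterwards showed it flush on teal.
- **Coral:** it stopped firmly at the height expected for fully home. A fit to the final pictures gave its underside at 101 mm (100 when home, 106 if riding). Its yaw was -0.270 rad, against -0.276 rad for yellow.

**Checks that were weaker or disagreed:**
- **Sideways position:** the fits put coral and yellow about 3 mm apart. That is inside the 6 mm limit but more than the 2 mm play allows, so I put it down to fit error. My fits stayed about 2 mm off the robot's own positions.
- **Final view:** I could not view the last picture because I had used all 12, so the final check on coral rests on the forces and the numeric fit.
- **Other things on the bench:** I did not measure their positions again. I kept the arm clear of them and saw no unexpected forces.

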